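Seat a bottle, screw its cap home and back it off to vent

TASK

Get the bottle ready for the steam sterilizer: stand the white square bottle with the blue cap fully down in the pocket of the grey holder, screw its cap clockwise until it bottoms out, then back it off a quarter turn so that it can vent. Finish while still gripping the cap at that setting, with the bottle still seated, ready for someone else to tape it: do not let go at the end. Do not tip the bottle over, and leave the other things on the bench alone.

Things in the scene. Friction and masses are not known exactly. Their poses are not given: they have to be found in the camera images.
- bottle: Loose white square bottle, 0.2 kg. Body 50x50 mm with flat sides from 4 to 58 mm above its underside (foot 46x46 mm, up to 4 mm), shoulder up to 63 mm, blue screw cap on top. Origin: centre of the underside, z up, x and y square to the flat sides. It stands upright at the start and may be turned any quarter turn in the holder. Grip it across two flat sides about 50 mm above the underside, astride the cap.
- cap: Blue ribbed screw cap on the bottle, already started on its thread: 38 mm across the skirt (39 over the ribs), 26 mm high, white line on its top from the centre to its own -x side. Origin: centre of the lower rim of the skirt, which is 66 mm above the bottle's underside when bottomed out; it rises 4 mm per turn of unscrewing. z up. The shoulder lies just under the skirt, so grip within about 10 mm below the cap's top.
- cap_top (a point): Centre of the cap's top face, 92 mm above the bottle's underside when bottomed out (up to 94.5 mm at the start).
- cap_thread (a joint): Turn of the cap on the bottle, rad: 0 = bottomed out against a hard stop, growing as it is unscrewed (counter-clockwise seen from above); pitch 4 mm a turn. It stays where it is left (friction about 0.06 N m). Starts 2.6 to 3.8.
- holder: Grey square bottle holder fixed to the worktop, 92x92 mm, 32 high, with a square pocket in the middle, open upward: 52.4 mm wide, 22 deep, chamfered mouth, sides along its x and y. Origin: centre of its underside on the worktop, z up. It stops the bottle from turning with the cap, with about 3 degrees of play either way.
- pocket_floor (a point): Centre of the pocket's floor, 10 mm above the worktop.
- tape_roll: Bystander: roll of beige tape lying flat, 96 across, 25 high (mm); leave alone.
- timer: Bystander: white bench timer, 66x64x21 (mm); leave alone.
- stage_insert_a: Bystander: flat pale plate with a round hole, 78x116x12 (mm); leave alone.
- marker_blue: Bystander: white marker pen with blue end, 135 long, 15 high (mm); leave alone.
- tip_box: Bystander: tan box of pipette tips, 85x118x74 (mm); leave alone.
- buffer_a: Bystander: white bottle with red cap, 60 across, 135 high (mm); leave alone.
- oil_bottle: Bystander: small brown bottle with black cap, 32 across, 72 high (mm); leave alone.
- coverslips_a: Bystander: pale blue and cream small box, 36x36x22 (mm); leave alone.
There are look-alikes about, which are no part of the job. What is shaped like the bottle but turquoise or yellow is not meant.

How it is judged:
By the outcome, as a careful person would: the job done as asked, in the order asked, and still so for the second after the job is handed in, while the arm keeps its last pose, push and grip.
It also fails if it takes over 72 s, if anything falls off the work surface, if the arm or the gripper's body presses on something with over 40 N, if the wrist force passes 120 N, or if a joint passes its speed limit or range.

ROBOT

A 6-joint arm with a two-finger parallel gripper is mounted at the origin on a cart in front of the work surface, level with it; the furniture and walls round the work are solid. World frame = base frame: x ahead of the robot, y to its left, z up, the work surface at z = 0. Lengths are in m, angles in rad, forces in N, time in s.
With the tool pointing down it reaches from about 0.25 to 0.775 m from the base axis. Payload 4 kg.
Tool frame: the origin (TCP) lies at the very end of the fingers, on their centre line; the grasp point (between the pads) lies 19 mm behind it; z points along the fingers, y is the line along which they close (so a half turn about z gives the same grasp; the last joint's range is limited). The gripper opens to 94 mm and grips with 3 to 60 N. Pads are 16 mm wide; open, the fingers measure 119 mm over their backs; the gripper's body (75 mm by 177 mm) begins 78 mm behind the grasp point.
Start: joints at [-1.351, 0.087, 1.371, -0, 1.684, -0.103], TCP at [0.174, -0.522, 0.206] pointing down, gripper open.
Joint ranges: [-3.1, 3.1], [-0.76, 2.03], [0.27, 2.55], [-1.08, 4.22], [0.17, 2.65], [-2.57, 2.57]. Speed limits (rad/s): [2.79, 2.79, 3.14, 3.14, 3.14, 3.14].

INTERFACE

Orientations are given as [roll, pitch, yaw] about the fixed x, y, z axes, in that order (R = Rz(yaw) Ry(pitch) Rx(roll)).
In Python, from bench import robot gives the robot as it stands. The module is installed in compiled form; this text tells all that it offers.
- The arm moves only by the tool move_arm, never from a script. Its argument "deltas" is one flat list of numbers, 7 for each row, row after row: the turn, a rotation vector about the tool's x, y, z in rad, then the shift along the tool's x, y, z in cm, then the closure, from -1 (fully open) to 1 (shut). A call has 1 to 8 rows; each row is the pose to reach, as a shift and turn from the pose commanded when the call began, along the tool's axes at that moment; what a row does not reach only later rows make up. A row lasts 1/10 s, in which the tool goes at most 50 mm and 8.59 degrees, less where a joint would pass 70% of its speed; a pose out of reach is approached as far as the arm can. A call with a gripper value outside its range is refused whole. The fingers move at their own pace and stop on an object; the grip force is fixed at half the most. Time passes only in rows, so rows that repeat a pose let the fingers close. It gives the time, the measured TCP pose, the force, the opening and the grip force at its end, in the units of the state.
- robot.get_obs(): the state, without advancing time (a new reading comes with each control period).
- robot.snapshot(name): name is "scene" or "top" or "wrist"; returns a dict with "image" (480x640x3 uint8, red, green, blue), "depth" (480x640 float32, m along the optical axis (not along the pixel's ray), 0 where there is no reading), "fov_y" (degrees; the focal length in pixels is half the picture's height over the tangent of half this angle, whatever the lens; pixels are square), "cx", "cy" (the principal point, pixels), "origin" and "orientation" of the camera in the world; the wrist camera has in their place "T_tool_cam" (4x4, takes a point from camera to tool coordinates, whose origin is the TCP and whose axes are the flange's). Camera axes: x right, y up, looking along -z (the intrinsics and any distortion apply to the point x, -y, -z); pixel columns grow to the right and rows downward; lengths in m; the calibration is good to about 2 mm. A picture is of the moment at which its call begins: read the wrist's pose just before it.
- robot.close_job(): hands the job in; it is judged then, once.
The state is a dict: "time": time; "joint_positions": joint angles; "qvel": joint speeds; "joint_torque": joint torques, N m; "tool_pos": TCP position; "ee_rot": TCP orientation; "wrist_force": force on the tool from outside, world axes, zero at the start; "wrist_torque": the same for the moment, N m; "width": finger opening in m; "finger_force": force on a finger pad.
Only numpy, scipy, OpenCV 4.12 (cv2) and the standard library are available. Lean on these libraries where they do the work, as an engineer would, in place of code of your own. Each camera call takes 0.05 s, during which the arm holds its last target. There are 200 camera calls.

## Working session

There is one attempt and no reset: what is moved stays moved. The work goes in short steps, Python scripts to look and compute and a tool call to move; the robot and the scene stay as the last step left them, time stands still between calls to the robot, and variables do not carry over. Pictures are saved under pics/ and viewed, at most 10 in all, crops included, and the job is handed in when it is done.

Besides the shell and the picture viewer there is one more tool, called by a JSON object that holds its "name" and its "arguments". move_arm: Moves the arm, as the interface text tells. Its arguments: {"type":"object","properties":{"deltas":{"type":"array","items":{"type":"number"}}},"required":["deltas"]}

```bash
mkdir -p pics
cat > h.py <<'E'
from bench import robot
import numpy as np, cv2
from scipy.spatial.transform import Rotation as R
def snap(n):
    o=robot.get_obs(); s=robot.snapshot(n)
    f=240/np.tan(np.radians(s['fov_y'])/2)
    if n=='wrist':
        T=np.eye(4); T[:3,:3]=R.from_euler('xyz',o['ee_rot']).as_matrix(); T[:3,3]=o['tool_pos']; T=T@s['T_tool_cam']
    else:
        T=np.eye(4); q=np.array(s['orientation'])
        T[:3,:3]=q if q.shape==(3,3) else (R.from_euler('xyz',q).as_matrix() if q.size==3 else R.from_quat(q).as_matrix())
        T[:3,3]=s['origin']
    v,u=np.mgrid[:480,:640]; d=s['depth']
    P=np.stack([(u-s['cx'])/f*d,-(v-s['cy'])/f*d,-d],-1)@T[:3,:3].T+T[:3,3]
    P[d==0]=np.nan
    return s,P,T,f
def save(s,n): cv2.imwrite('pics/'+n+'.png',s['image'][:,:,::-1])
E
python3 - <<'E'
from h import *
for n in ['top','scene']:
    s,P,T,f=snap(n); save(s,n+'0'); print(n,{k:v for k,v in s.items() if k not in('image','depth')})
    np.save(n+'P.npy',P)
print(robot.get_obs())
E
```

```text
top {'fov_y': 42.498391875585774, 'cx': 321.0203321421966, 'cy': 252.0400601821475, 'origin': array([0.38073446, 0.08079835, 1.17801457]), 'orientation': array([ 0.16056734, -0.0027675 , -1.56035185])}
scene {'fov_y': 48.85751142811344, 'cx': 322.0074037374071, 'cy': 237.53695486212567, 'origin': array([-0.00809919,  0.42076628,  0.84380561]), 'orientation': array([ 0.70489512, -0.00810883, -2.0766943 ])}
{'time': 0.1, 'joint_positions': array([-1.35107035e+00,  8.78550920e-02,  1.37209071e+00, -7.55996177e-05,
        1.68358001e+00, -1.03079344e-01]), 'qvel': array([ 0.00055339, -0.00261506, -0.0043718 ,  0.00181893,  0.00136083,
        0.00011779]), 'joint_torque': array([ 3.36260804e-03, -3.41253161e+01, -3.03301406e+01,  7.22100819e-02,
        3.03873920e-02, -1.02481604e-04]), 'tool_pos': array([ 0.17434956, -0.52111811,  0.20444172]), 'ee_rot': array([-3.13966202e+00, -1.24179469e-04,  3.22796762e-01]), 'wrist_force': array([-0.75019091, -0.1978744 , -0.80248752]), 'wrist_torque': array([-0.00350827,  0.03916231,  0.00102968]), 'finger_force': 0.0, 'width': 0.09374333352524478}
```

View pics/top0.png

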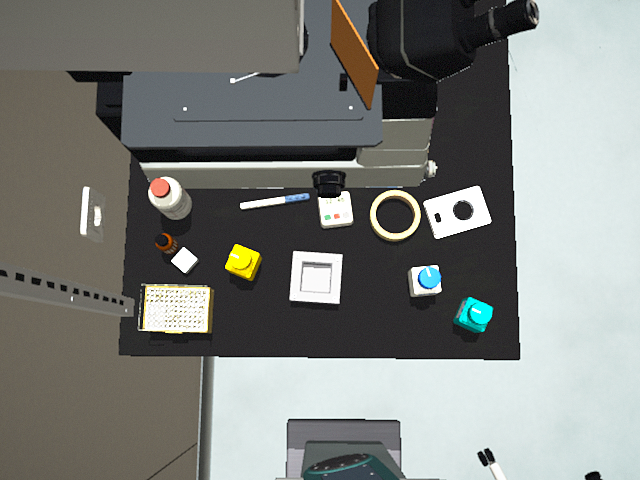

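The top view shows the white bottle with the blue cap at about (428,278) and the grey holder at (316,277). The look-alikes are yellow at (243,262) and turquoise at (473,315). Microscope furniture stands behind, at rows below about 190.

```bash
cat > m.py <<'E'
from h import *
im=cv2.imread('pics/top0.png'); P=np.load('topP.npy')
hsv=cv2.cvtColor(im,cv2.COLOR_BGR2HSV)
def rect(xy):
    r=cv2.minAreaRect((xy*1000).astype(np.float32)); return r
def reg(c0,c1,r0,r1,z0,z1):
    Q=P[r0:r1,c0:c1].reshape(-1,3); return Q[(Q[:,2]>z0)&(Q[:,2]<z1)]
# cap
for n,z0,z1 in [('captop',.085,.1),('shoulder/body',.045,.07),('all',.01,.12)]:
    Q=reg(400,450,255,305,z0,z1); print(n,len(Q),Q.mean(0),rect(Q[:,:2]),np.percentile(Q[:,2],[5,50,95]))
Q=reg(280,350,245,310,.026,.04); print('rim',len(Q),Q.mean(0),rect(Q[:,:2]),np.median(Q[:,2]))
Q=reg(295,338,258,300,.004,.016); print('floor',len(Q),Q.mean(0),rect(Q[:,:2]),np.median(Q[:,2]))
Q=reg(350,400,280,340,-.03,.03); print('table z',np.median(Q[:,2]))
m=np.zeros((480,640),bool); m[260:300,400:450]=1
w=m&(hsv[...,1]<90)&(hsv[...,2]>150)&(P[...,2]>.085)
print('line',P[w], np.argwhere(w))
for nm,c0,c1,r0,r1 in [('scope',130,440,100,215),('yellow',222,264,240,285),('teal',450,495,290,335),('tape',368,425,185,245)]:
    Q=reg(c0,c1,r0,r1,.01,.6); print(nm,np.nanmin(Q,0),np.nanmax(Q,0))
c=cv2.resize(im[240:320,270:450],None,fx=4,fy=4,interpolation=cv2.INTER_CUBIC); cv2.imwrite('pics/crop1.png',c)
E
python3 m.py
```

```text
captop 387 [ 0.51257793 -0.11281688  0.09403848] ((513.3538818359375, -112.82365417480469), (37.72610092163086, 38.38779830932617), 89.4268798828125) [0.08833832 0.09432641 0.09801922]
shoulder/body 359 [ 0.50722915 -0.10607134  0.05958463] ((512.75927734375, -113.27873229980469), (50.71915817260742, 50.452999114990234), 6.289313316345215) [0.05028934 0.0600736  0.06647662]
all 880 [ 0.50904201 -0.10773148  0.07167425] ((512.7492065429688, -113.18733215332031), (50.71915817260742, 50.63690185546875), 6.289313316345215) [0.02404485 0.06615025 0.09712573]
rim 1652 [0.51807147 0.08840111 0.03253065] ((518.5870971679688, 88.23089599609375), (92.00514221191406, 92.7252426147461), 86.67989349365234) 0.032587344963947884
floor 733 [0.51973439 0.08828696 0.01077539] ((519.8921508789062, 88.18376159667969), (52.42941665649414, 51.32114028930664), 86.67076873779297) 0.010827610068362636
table z 0.0005554970601518994
line [[ 0.53250838 -0.11686502  0.08731854]
 [ 0.53154701 -0.11736138  0.09436518]
 [ 0.5291789  -0.10610659  0.0977443 ]
 [ 0.52961354 -0.10840198  0.0947208 ]
 [ 0.52973682 -0.11
[... 1594 characters left out ...]
69 427]
 [269 428]
 [269 436]
 [270 426]
 [270 427]
 [270 428]
 [270 437]
 [271 427]
 [271 428]
 [271 429]
 [272 427]
 [272 428]
 [272 429]
 [273 427]
 [273 428]
 [273 429]
 [274 428]
 [274 429]
 [274 430]
 [275 428]
 [275 429]
 [275 430]
 [276 429]
 [276 430]
 [282 439]
 [283 439]
 [284 438]
 [285 437]
 [285 438]
 [286 436]
 [286 437]
 [287 434]
 [287 435]
 [288 432]
 [288 433]]
scope [ 0.63020353 -0.14029786  0.01001035] [0.75796119 0.40869371 0.4495939 ]
yellow [0.5133375  0.19257263 0.01061115] [0.57445008 0.25381649 0.09860817]
teal [ 0.41951103 -0.24562225  0.01036161] [ 0.48181384 -0.17045221  0.09794429]
tape [ 0.59296934 -0.10995631  0.01007932] [ 0.70392493 -0.00980703  0.03123191]
```

View pics/scene0.png

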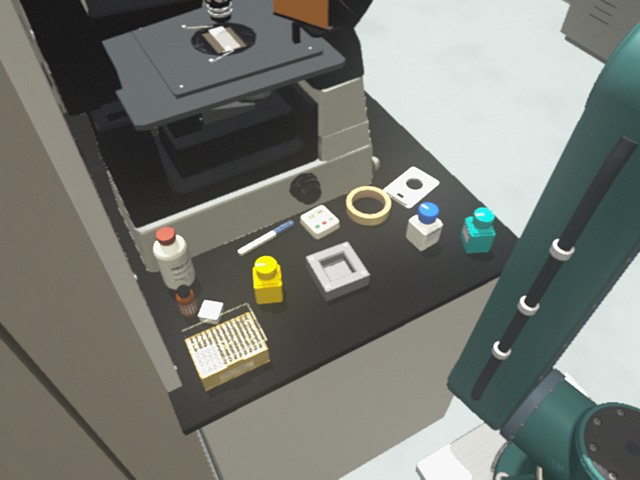

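```bash
cat >> h.py <<'E'
def go(x,y,z,yaw):
    o=robot.get_obs(); Rm=R.from_euler('xyz',o['ee_rot'])
    D=R.from_euler('xyz',[np.pi,0,yaw])
    d=Rm.inv().apply(np.array([x,y,z])-o['tool_pos'])*100; rv=(Rm.inv()*D).as_rotvec()
    print('turn',rv.round(4),'shift cm',d.round(2)); return o
E
python3 - <<'E'
from h import *
for n in ['top','scene']:
    P=np.load(n+'P.npy').reshape(-1,3)
    for a,b in [(.1,.2),(.2,.3),(.3,.5)]:
        Q=P[(P[:,2]>a)&(P[:,2]<b)&(P[:,1]>-.25)&(P[:,1]<.3)&(P[:,0]>.3)]
        if len(Q): print(n,a,b,len(Q),np.percentile(Q[:,0],[0,1,5]))
go(.513,-.113,.2,.11)
E
```

```text
top 0.1 0.2 6339 [0.50911649 0.66666269 0.68548321]
top 0.2 0.3 1524 [0.72279984 0.72423884 0.7254804 ]
top 0.3 0.5 31781 [0.65318587 0.6567763  0.6641825 ]
scene 0.1 0.2 10558 [0.65797192 0.6765417  0.69830832]
scene 0.2 0.3 9013 [0.71195494 0.71464643 0.72484287]
scene 0.3 0.5 20464 [0.65002642 0.65451338 0.65940059]
turn [-1.900e-03  1.000e-04  2.128e-01] shift cm [ 45.06 -27.96   0.5 ]
```

{"name": "move_arm", "arguments": {"deltas": [0, 0, 0.21, 45, -28, 0.5, -1, 0, 0, 0.21, 45, -28, 0.5, -1, 0, 0, 0.21, 45, -28, 0.5, -1, 0, 0, 0.21, 45, -28, 0.5, -1, 0, 0, 0.21, 45, -28, 0.5, -1, 0, 0, 0.21, 45, -28, 0.5, -1, 0, 0, 0.21, 45, -28, 0.5, -1, 0, 0, 0.21, 45, -28, 0.5, -1]}}

```text
time: 0.9
tool_pos: [0.4294, -0.2126, 0.2014]
ee_rot: [3.142, 0.0, 0.113]
wrist_force: [-0.4, -0.8, 0.8]
width: 0.0938
finger_force: 0.0
```

```bash
python3 -c "
from h import *
o=go(.513,-.113,.2,.11); print(o['tool_pos'],o['ee_rot'],o['joint_positions'])"
```

```text
turn [0.     0.0002 0.0027] shift cm [ 9.43 -8.96  0.14]
[ 0.42939179 -0.21260024  0.20139554] [3.14155775e+00 2.21303073e-04 1.12695902e-01] [-5.78016360e-01 -7.06401211e-02  1.53778975e+00 -1.68797986e-04
  1.67459137e+00  8.80066584e-01]
```

{"name": "move_arm", "arguments": {"deltas": [0, 0, 0, 9.4, -9, 0, -1, 0, 0, 0, 9.4, -9, 0, -1, 0, 0, 0, 9.4, -9, 0, -1, 0, 0, 0, 9.4, -9, 0, -1, 0, 0, 0, 9.4, -9, 0, -1]}}

```text
time: 1.4
tool_pos: [0.5116, -0.1142, 0.201]
ee_rot: [3.142, 0.002, 0.114]
wrist_force: [-0.7, -1.1, 0.8]
width: 0.094
finger_force: 0.0
```

```bash
cat > w.py <<'E'
from h import *
import sys
s,P,T,f=snap('wrist'); save(s,sys.argv[1]); o=robot.get_obs(); print(o['time'],o['tool_pos'],o['ee_rot'])
np.save('wP.npy',P); print(T[:3,3])
t=np.array(o['tool_pos']); 
for n,z0,z1 in [('cap',.086,.1),('body',.045,.066)]:
    m=(P[...,2]>z0)&(P[...,2]<z1)&(np.hypot(P[...,0]-.513,P[...,1]+.113)<.045)
    if m.sum()>50: print(n,m.sum(),P[m].mean(0),cv2.minAreaRect((P[m][:,:2]*1000).astype(np.float32)),np.median(P[m][:,2]))
E
python3 w.py w1
```

```text
1.45 [ 0.51134318 -0.11492734  0.20120146] [3.14136308e+00 1.43779387e-03 1.12668598e-01]
[ 0.59318097 -0.1039793   0.37980286]
cap 1504 [ 0.5158074  -0.11310143  0.09369205] ((514.9859008789062, -113.19853210449219), (38.022369384765625, 38.25331115722656), 9.783357620239258) 0.09388257133382852
body 1073 [ 0.52633897 -0.11179137  0.05913749] ((514.83642578125, -113.20609283447266), (49.85234069824219, 50.07917022705078), 6.821904182434082) 0.06017241130776679
```

View pics/w1.png

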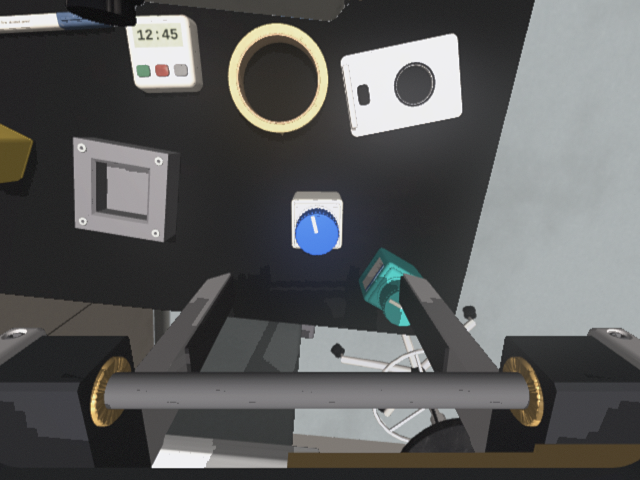

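Wrist view: cap at (317,230) with the line pointing slightly up-left, holder at (125,188) and turquoise at (395,290), clear of the finger path. The body fit agrees with the top camera to 2 mm. Going down to grip height.

{"name": "move_arm", "arguments": {"deltas": [0, 0, 0, 0.3, -0.1, 0, -1, 0, 0, 0, 0.3, -0.1, 4, -1, 0, 0, 0, 0.3, -0.1, 8, -1, 0, 0, 0, 0.3, -0.1, 12, -1, 0, 0, 0, 0.3, -0.1, 15, -1, 0, 0, 0, 0.3, -0.1, 17, -1, 0, 0, 0, 0.3, -0.1, 17, -1]}}

```text
time: 2.15
tool_pos: [0.5114, -0.1135, 0.0281]
ee_rot: [-3.139, 0.007, 0.111]
wrist_force: [0.4, -0.6, 0.5]
width: 0.0941
finger_force: 0.0
```

```bash
python3 -c "
from h import *
o=go(.514,-.1132,.031,.1134); print(o['tool_pos'],o['ee_rot'],o['wrist_force'])"
```

```text
turn [-0.003   0.007  -0.0029] shift cm [ 0.26 -0.   -0.29]
[ 0.51144296 -0.11348979  0.02814956] [-3.13861252  0.00701009  0.11050405] [ 0.4358106  -0.56345344  0.53661715]
```

{"name": "move_arm", "arguments": {"deltas": [0, 0, 0, 0.2, 0, -0.2, -1, 0, 0, 0, 0.2, 0, -0.2, -1]}}

```text
time: 2.35
tool_pos: [0.5185, -0.1141, 0.0362]
ee_rot: [3.14, -0.004, 0.112]
wrist_force: [-0.4, 0.3, 0.7]
width: 0.094
finger_force: 0.0
```

{"name": "move_arm", "arguments": {"deltas": [0, 0, 0, 0, 0, 0, 1, 0, 0, 0, 0, 0, 0, 1, 0, 0, 0, 0, 0, 0, 1, 0, 0, 0, 0, 0, 0, 1, 0, 0, 0, 0, 0, 0, 1]}}

```text
time: 2.85
tool_pos: [0.5168, -0.1129, 0.0338]
ee_rot: [3.141, -0.0, 0.113]
wrist_force: [0.4, -0.6, 0.0]
width: 0.0576
finger_force: 0.0
```

```bash
python3 -c "
from h import *
o=go(.514,-.1132,.031,.1134); print(o['tool_pos'],o['ee_rot'],o['wrist_force'],o['width'],o['finger_force'])"
```

```text
turn [ 0.0001 -0.0001 -0.0005] shift cm [-0.28 -0.    0.28]
[ 0.51680273 -0.11291446  0.0337807 ] [ 3.14145306e+00 -5.83161137e-05  1.12929062e-01] [ 0.36282761 -0.58038183  0.04034757] 0.05761743616441338 0.0
```

{"name": "move_arm", "arguments": {"deltas": [0, 0, 0, -0.2, 0, 0.2, 1, 0, 0, 0, -0.2, 0, 0.2, 1, 0, 0, 0, -0.2, 0, 0.2, 1, 0, 0, 0, -0.2, 0, 0.2, 1]}}

```text
time: 3.25
tool_pos: [0.5154, -0.1134, 0.0321]
ee_rot: [3.141, -0.001, 0.113]
wrist_force: [0.9, -0.7, 1.7]
width: 0.05
finger_force: 30.0
```

```bash
python3 -c "
from h import *
o=go(.5192,.0882,.12,-.058); print(o['tool_pos'],o['ee_rot'],o['wrist_force'],o['width'],o['finger_force'])"
```

```text
turn [ 0.0007 -0.0013  0.1708] shift cm [  2.66 -19.99  -8.8 ]
[ 0.51535825 -0.11344042  0.03214223] [ 3.14080631e+00 -1.25763431e-03  1.12777381e-01] [ 0.86112724 -0.66887346  1.72235692] 0.05003655404505056 29.995776414871216
```

{"name": "move_arm", "arguments": {"deltas": [0, 0, 0, 0, 0, -2, 1, 0, 0, 0, 0, 0, -5, 1, 0, 0, 0, 0, 0, -7, 1, 0, 0, 0.04, 0.6, -4, -7, 1, 0, 0, 0.08, 1.2, -8, -7, 1, 0, 0, 0.12, 1.8, -12, -7, 1, 0, 0, 0.17, 2.4, -16, -7, 1, 0, 0, 0.171, 2.8, -19, -7, 1]}}

```text
time: 4.05
tool_pos: [0.5195, 0.081, 0.1]
ee_rot: [-3.141, 0.004, -0.058]
wrist_force: [0.3, -0.5, -2.7]
width: 0.0496
finger_force: 30.0
```

{"name": "move_arm", "arguments": {"deltas": [0, 0, 0, 0, -1, 0, 1, 0, 0, 0, 0, -1, 0, 1, 0, 0, 0, 0, -1, 0, 1, 0, 0, 0, 0, -1, 0, 1]}}

```text
time: 4.45
tool_pos: [0.5216, 0.0873, 0.1013]
ee_rot: [3.141, 0.001, -0.06]
wrist_force: [-0.0, 0.4, -2.7]
width: 0.0498
finger_force: 30.0
```

```bash
cat > w2.py <<'E'
from h import *
import sys
s,P,T,f=snap('wrist'); save(s,sys.argv[1]); o=go(.5216,.088,.12,-.058); print(o['time'],o['tool_pos'],o['ee_rot'],o['width'],o['finger_force'])
t=o['tool_pos']; z=t[2]-.032
r=np.hypot(P[...,0]-t[0],P[...,1]-t[1])
for n,m in [('cap',(abs(P[...,2]-z-.094)<.004)&(r<.03)),('shoulder',(abs(P[...,2]-z-.06)<.006)&(r<.045)),('rim',(abs(P[...,2]-.032)<.004)&(r<.09)),('floor',(abs(P[...,2]-.010)<.004)&(r<.05))]:
    if m.sum()>30: print(n,m.sum(),P[m].mean(0).round(4),cv2.minAreaRect((P[m][:,:2]*1000).astype(np.float32)))
E
python3 w2.py w2
```

```text
turn [ 0.0006  0.0006 -0.0021] shift cm [-0.02 -0.06 -1.86]
4.5 [0.52173718 0.08735698 0.10144217] [ 3.14099115e+00  5.92818360e-04 -6.01362442e-02] 0.04988812139631999 29.994724988937378
cap 5439 [0.5266 0.0877 0.1629] ((527.1599731445312, 86.92283630371094), (56.611881256103516, 26.91348648071289), 87.44931030273438)
shoulder 4407 [0.5355 0.0874 0.1294] ((524.718505859375, 87.94425964355469), (73.88347625732422, 43.54998016357422), 87.65119171142578)
rim 5355 [0.546  0.0878 0.0317] ((533.9267578125, 88.04345703125), (92.62950897216797, 64.44429016113281), 86.86286926269531)
floor 1260 [0.5364 0.0876 0.0098] ((546.2340087890625, 87.30731964111328), (52.69771957397461, 39.57859802246094), 86.66670227050781)
```

View pics/w2.png

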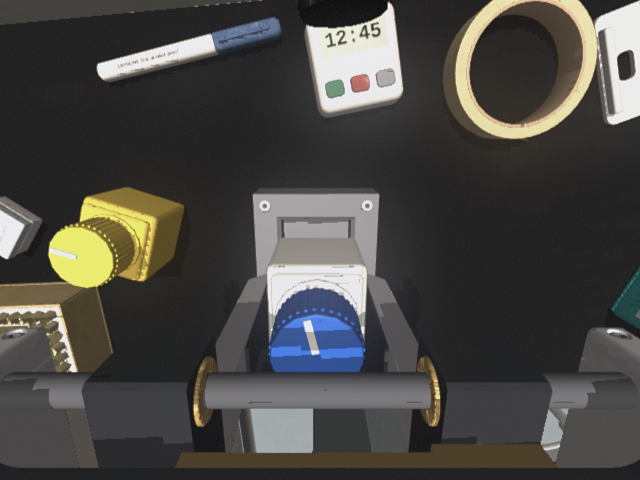

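Wrist view: the bottle is held upright at (317,300), with the holder's far edge and pocket visible at (316,235). Measuring bottle against holder in the same picture.

```bash
cat > m2.py <<'E'
from h import *
s,P,T,f=snap('wrist'); o=robot.get_obs(); t=o['tool_pos']; print(t,o['ee_rot'])
yaw=np.radians(-3.25); c,q=np.cos(yaw),np.sin(yaw)
d=P-t; X=d[...,0]*c+d[...,1]*q; Y=-d[...,0]*q+d[...,1]*c; Z=P[...,2]; z0=t[2]-.032
def rep(n,m):
    print(n,m.sum(),'X',(np.percentile(X[m],[1,5,50,95,99])*1e3).round(1),'Y',(np.percentile(Y[m],[1,5,50,95,99])*1e3).round(1))
rep('rim',(abs(Z-.032)<.003)&(abs(Y)<.06)&(X<.07))
rep('rim far strip',(abs(Z-.032)<.003)&(abs(Y)<.02)&(X<.07)&(X>.01))
rep('floor',(abs(Z-.010)<.004)&(abs(Y)<.035)&(X<.045))
rep('front face',(Z>z0+.015)&(Z<z0+.05)&(abs(Y)<.026)&(X<.035)&(X>.015))
m=(Z>z0+.015)&(Z<z0+.055)&(abs(Y)<.024)&(X<.035)&(X>.015)
if m.sum()>100: print('face slope',np.polyfit(Y[m],X[m],1), 'tilt',np.polyfit(Z[m],X[m],1))
hsv=cv2.cvtColor(s['image'],cv2.COLOR_RGB2HSV); b=(hsv[...,0]>100)&(hsv[...,0]<125)&(hsv[...,1]>120)&(np.hypot(X,Y)<.035)
rep('captop',b&(abs(Z-z0-.094)<.003))
m=b&(abs(Z-z0-.094)<.003); print(cv2.minEnclosingCircle(np.c_[X[m],Y[m]].astype(np.float32)*1000), np.median(Z[m])-z0)
E
python3 m2.py
```

```text
[0.52183305 0.08742378 0.10158183] [ 3.14108869e+00  3.00664730e-04 -6.01594751e-02]
rim 5288 X [-16.6  -8.   28.5  42.7  43.9] Y [-44.2 -42.2   2.4  44.9  46.8]
rim far strip 1393 X [24.8 25.7 35.  43.3 43.9] Y [-19.6 -18.1   0.2  17.9  19.5]
floor 1265 X [ 5.1  5.7 13.  43.8 44. ] Y [-25.4 -23.3   1.1  25.5  27.5]
front face 1689 X [22.6 23.2 23.9 24.2 24.4] Y [-22.6 -20.3   1.   21.7  24.1]
face slope [0.00942423 0.02377703] tilt [-0.00450424  0.02426673]
captop 4376 X [-7.3 -6.3  3.8 16.1 17.6] Y [-16.7 -14.6  -0.1  16.5  18.5]
((0.34796953201293945, 0.7879869937896729), 18.973865509033203) 0.09353711722880148
```

{"name": "move_arm", "arguments": {"deltas": [0, 0, -0.005, -0.08, -0.04, 0, 1, 0, 0, -0.005, -0.08, -0.04, 1.5, 1, 0, 0, -0.005, -0.08, -0.04, 3, 1, 0, 0, -0.005, -0.08, -0.04, 3.6, 1, 0, 0, -0.005, -0.08, -0.04, 4, 1, 0, 0, -0.005, -0.08, -0.04, 4, 1, 0, 0, -0.005, -0.08, -0.04, 4, 1]}}

```text
time: 5.25
tool_pos: [0.5216, 0.0892, 0.0624]
ee_rot: [-3.142, -0.001, -0.053]
wrist_force: [0.9, 0.7, -1.9]
width: 0.0495
finger_force: 30.0
```

```bash
python3 -c "
from h import *
o=go(.521,.0878,.042,-.0567); print(o)"
```

```text
turn [-0.0001 -0.0012  0.0034] shift cm [-0.05  0.14  2.04]
{'time': 5.25, 'joint_positions': array([ 6.21732817e-02,  1.13442026e-01,  1.63127281e+00, -8.10600120e-05,
        1.39563938e+00,  1.68625986e+00]), 'qvel': array([ 0.00028624, -0.00365041, -0.00545715,  0.00029457, -0.00107791,
       -0.00079822]), 'joint_torque': array([-2.71783629e-02, -3.42814636e+01, -2.92842954e+01,  4.61159478e-03,
       -5.42211311e-02, -3.52270517e-04]), 'tool_pos': array([0.52156375, 0.08915071, 0.06241147]), 'ee_rot': array([-3.14152928e+00, -1.23939046e-03, -5.32762193e-02]), 'wrist_force': array([ 0.85934029,  0.73036895, -1.88316491]), 'wrist_torque': array([-0.03248488, -0.00535015,  0.00464852]), 'finger_force': 29.994751811027527, 'width': 0.049531192952725726}
```

{"name": "move_arm", "arguments": {"deltas": [0, 0, 0, -0.05, 0.1, 0, 1, 0, 0, 0, -0.05, 0.1, 0, 1, 0, 0, 0, -0.05, 0.1, 0, 1]}}

```text
time: 5.55
tool_pos: [0.5207, 0.0882, 0.0621]
ee_rot: [-3.142, -0.001, -0.053]
wrist_force: [0.1, 0.9, -2.1]
width: 0.0497
finger_force: 30.0
```

```bash
python3 m2.py; python3 -c "
from h import *
o=go(.521,.0878,.042,-.0567); print(o['tool_pos'],o['wrist_force'],o['wrist_torque'])"
```

```text
[0.52067258 0.08821509 0.0620244 ] [ 3.14157918e+00 -6.10676767e-04 -5.32210295e-02]
rim 6853 X [-5.3  0.9 30.9 44.1 45.2] Y [-44.9 -42.6   0.7  43.8  46. ]
rim far strip 1909 X [26.1 27.  36.3 44.6 45.2] Y [-19.7 -18.    0.   18.1  19.5]
floor 479 X [16.  16.4 18.4 20.4 45. ] Y [-25.6 -23.9   0.6  25.1  26.8]
front face 1687 X [22.9 23.4 24.  24.3 24.5] Y [-22.4 -20.1   0.7  22.1  24.2]
face slope [0.00478555 0.02392566] tilt [-0.00592758  0.0243315 ]
captop 4421 X [-7.3 -6.2  4.  16.3 17.7] Y [-16.7 -14.6  -0.   16.5  18.6]
((0.04037097468972206, 1.0770344734191895), 19.518802642822266) 0.09377388490130031
turn [ 0.     -0.0006  0.0035] shift cm [0.03 0.04 2.  ]
[0.52067258 0.08821509 0.0620244 ] [-1.23940572 -0.26673727 -3.61259934] [ 5.42459789e-05 -7.35386980e-03 -4.50482388e-02]
```

{"name": "move_arm", "arguments": {"deltas": [0, 0, 0, 0, 0, 0.4, 1, 0, 0, 0, 0, 0, 0.8, 1, 0, 0, 0, 0, 0, 0.8, 1]}}

```text
time: 5.9
tool_pos: [0.5199, 0.0882, 0.0526]
ee_rot: [3.141, 0.002, -0.053]
wrist_force: [-0.7, 0.0, -2.1]
width: 0.0497
finger_force: 30.0
```

{"name": "move_arm", "arguments": {"deltas": [0, 0, 0, 0, 0, 0.4, 1, 0, 0, 0, 0, 0, 0.8, 1, 0, 0, 0, 0, 0, 0.8, 1]}}

```text
time: 6.2
tool_pos: [0.5199, 0.0882, 0.0447]
ee_rot: [3.141, 0.002, -0.053]
wrist_force: [0.2, 0.1, -2.8]
width: 0.0496
finger_force: 30.0
```

```bash
python3 -c "
from h import *
o=go(.521,.0878,.042,-.0567); print(o['tool_pos'],o['ee_rot'],o['wrist_force'],o['wrist_torque'])"
```

```text
turn [0.0003 0.0017 0.0035] shift cm [0.12 0.03 0.27]
[0.51986221 0.08816512 0.04470984] [ 3.14130388e+00  1.69526959e-03 -5.32009539e-02] [ 0.24221829  0.0549906  -2.78094386] [ 0.01985669 -0.04011169 -0.00135038]
```

Going in freely. Final few millimetres to the floor.

{"name": "move_arm", "arguments": {"deltas": [0, 0, 0, 0, 0, 0.2, 1, 0, 0, 0, 0, 0, 0.3, 1, 0, 0, 0, 0, 0, 0.35, 1, 0, 0, 0, 0, 0, 0.35, 1]}}

```text
time: 6.6
tool_pos: [0.5206, 0.0882, 0.0423]
ee_rot: [3.141, -0.0, -0.053]
wrist_force: [-0.7, 0.3, -2.3]
width: 0.0499
finger_force: 30.0
```

```bash
python3 -c "
from h import *
o=go(.521,.0878,.042,-.0567); print(o['tool_pos'],o['ee_rot'],o['wrist_force'],o['wrist_torque'])"
```

```text
turn [ 0.0001 -0.0002  0.0035] shift cm [0.05 0.04 0.03]
[0.52055619 0.08818516 0.04225632] [ 3.14149851e+00 -1.64585367e-04 -5.31809368e-02] [-0.67819549  0.2982634  -2.28503375] [ 0.0392939  -0.02013011 -0.0060253 ]
```

{"name": "move_arm", "arguments": {"deltas": [0, 0, 0, 0, 0, 0.1, 1, 0, 0, 0, 0, 0, 0.15, 1, 0, 0, 0, 0, 0, 0.15, 1]}}

```text
time: 6.9
tool_pos: [0.5207, 0.0882, 0.0422]
ee_rot: [3.142, -0.001, -0.053]
wrist_force: [-2.9, -0.1, 5.5]
width: 0.0497
finger_force: 30.0
```

{"name": "move_arm", "arguments": {"deltas": [0, 0, 0, 0, 0, 0, 0.3, 0, 0, 0, 0, 0, 0, 0, 0, 0, 0, 0, 0, 0, -1, 0, 0, 0, 0, 0, 0, -1, 0, 0, 0, 0, 0, 0, -1]}}

```text
time: 7.4
tool_pos: [0.5207, 0.0882, 0.0407]
ee_rot: [3.142, -0.001, -0.053]
wrist_force: [0.2, 0.0, 0.3]
width: 0.0704
finger_force: 0.0
```

{"name": "move_arm", "arguments": {"deltas": [0, 0, 0, 0, 0, -1, -1, 0, 0, 0, 0, 0, -2, -1, 0, 0, 0, 0, 0, -3, -1, 0, 0, 0, 0, 0, -3.8, -1, 0, 0, 0, 0, 0, -3.8, -1, 0, 0, 0, 0, 0, -3.8, -1]}}

```text
time: 8.0
tool_pos: [0.5207, 0.0882, 0.0791]
ee_rot: [3.142, -0.001, -0.053]
wrist_force: [-0.3, 0.4, -0.2]
width: 0.094
finger_force: 0.0
```

```bash
cat > m3.py <<'E'
from h import *
import sys
s,P,T,f=snap('wrist'); o=robot.get_obs(); t=o['tool_pos']; print(o['time'],t,o['ee_rot'],'w',o['width'],'j6',o['joint_positions'][5],'F',o['wrist_force'],'M',o['wrist_torque'])
if len(sys.argv)>1: save(s,sys.argv[1])
hsv=cv2.cvtColor(s['image'],cv2.COLOR_RGB2HSV); r=np.hypot(P[...,0]-.52,P[...,1]-.088)
b=(hsv[...,0]>100)&(hsv[...,0]<125)&(hsv[...,1]>120)&(r<.03)&(P[...,2]>.095)
z=np.median(P[...,2][b]); m=b&(abs(P[...,2]-z)<.0025)
c,rad=cv2.minEnclosingCircle((P[m][:,:2]*1000).astype(np.float32)); print('cap top z',z,'n',m.sum(),'centre',c,'r',rad)
w=(hsv[...,1]<70)&(hsv[...,2]>120)&(abs(P[...,2]-z)<.003)&(np.hypot(P[...,0]-c[0]/1e3,P[...,1]-c[1]/1e3)<.0165)
if w.sum()>10:
    Q=P[w][:,:2]*1000-c; v=Q.mean(0); print('line n',w.sum(),'dir deg',np.degrees(np.arctan2(v[1],v[0])),v)
    vx,vy,_,_=cv2.fitLine(Q.astype(np.float32),cv2.DIST_L2,0,.01,.01).ravel(); k=np.sign(vx*v[0]+vy*v[1]); print('fit deg',np.degrees(np.arctan2(k*vy,k*vx)))
q=(P[...,2]>.066)&(P[...,2]<.076)&(r<.045); print('shoulder z',np.percentile(P[...,2][q],[50,90]) if q.sum() else None)
E
python3 m3.py
```

```text
8.05 [0.5203064  0.08821867 0.07854143] [ 3.14147417e+00  3.16116720e-04 -5.31421268e-02] w 0.09403650811460804 j6 1.6845008485694637 F [-1.1215698  -0.2257009   0.65219216] M [ 0.01788516 -0.00075265 -0.01151123]
cap top z 0.10389656369856604 n 3767 centre (520.2948608398438, 89.21546173095703) r 19.58161163330078
line n 176 dir deg 10.140216451962633 [9.12329984 1.63171496]
fit deg 10.331216887784146
shoulder z [0.07198895 0.07400487]
```

{"name": "move_arm", "arguments": {"deltas": [0, 0, -1.12, 0, 0, 0, -1, 0, 0, -1.12, 0, 0, 0, -1, 0, 0, -1.12, 0, 0, 0, -1, 0, 0, -1.12, 0, 0, 0, -1, 0, 0, -1.12, 0, 0, 0, -1, 0, 0, -1.12, 0, 0, 0, -1, 0, 0, -1.12, 0, 0, 0, -1, 0, 0, -1.12, 0, 0, 0, -1]}}

```text
time: 8.85
tool_pos: [0.5199, 0.0882, 0.0778]
ee_rot: [-3.14, 0.001, 1.071]
wrist_force: [0.1, -0.0, 0.2]
width: 0.0944
finger_force: 0.0
```

{"name": "move_arm", "arguments": {"deltas": [0, 0, -1.12, 0, 0, 0, -1, 0, 0, -1.12, 0, 0, 0, -1, 0, 0, -1.12, 0, 0, 0, -1, 0, 0, -1.12, 0, 0, 0, -1, 0, 0, -1.12, 0, 0, 0, -1, 0, 0, -1.12, 0, 0, 0, -1, 0, 0, -1.12, 0, 0, 0, -1, 0, 0, -1.12, 0, 0, 0, -1]}}

```text
time: 9.65
tool_pos: [0.5199, 0.0881, 0.0779]
ee_rot: [-3.14, -0.001, 2.191]
wrist_force: [0.2, 0.2, 0.9]
width: 0.0941
finger_force: 0.0
```

{"name": "move_arm", "arguments": {"deltas": [0, 0, -1.12, 0, 0, 0, -1, 0, 0, -1.12, 0, 0, 0, -1, 0, 0, -1.12, 0, 0, 0, -1, 0, 0, -1.12, 0, 0, 0, -1, 0, 0, -1.12, 0, 0, 0, -1, 0, 0, -1.12, 0, 0, 0, -1, 0, 0, -1.12, 0, 0, 0, -1, 0, 0, -1.12, 0, 0, 0, -1]}}

```text
time: 10.45
tool_pos: [0.52, 0.0881, 0.0778]
ee_rot: [3.142, -0.002, -2.972]
wrist_force: [-0.2, 0.2, 0.3]
width: 0.0941
finger_force: 0.0
```

```bash
python3 m3.py w3; python3 -c "
from h import *
go(.5198,.0885,.079,3.3)"
```

```text
10.5 [0.51993324 0.08815622 0.07785099] [ 3.14155404e+00 -1.63955364e-03 -2.97158331e+00] w 0.09412518376083762 j6 -1.680271147999798 F [-0.31004711  1.04304374 -0.43931556] M [ 0.13322139 -0.15148477 -0.01034203]
cap top z 0.10374679349848226 n 1861 centre (519.4730834960938, 89.22535705566406) r 19.53156852722168
line n 181 dir deg 8.984065006450475 [9.08515483 1.43635715]
fit deg 9.327809381061966
shoulder z [0.07184541 0.07387749]
turn [ 0.     -0.0016  0.0116] shift cm [ 0.01  0.04 -0.11]
```

View pics/w3.png

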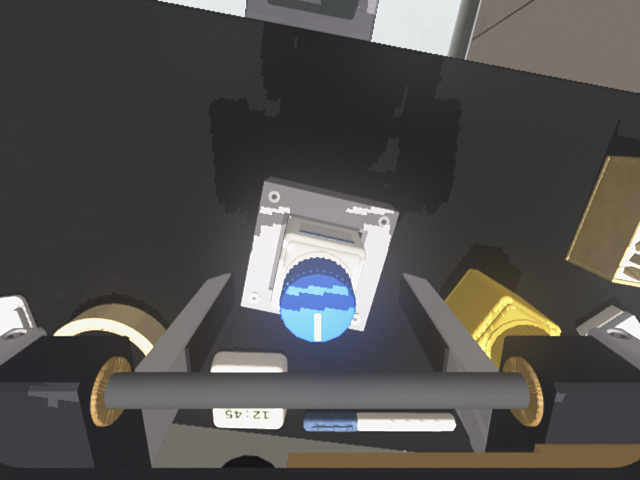

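Wrist view from the other side: cap at (318,300), line pointing down to (318,328), bottle seated square in the holder, fingers clear of it. Gripping the cap.

{"name": "move_arm", "arguments": {"deltas": [0, 0, 0, 0, 0.04, -0.12, -1, 0, 0, 0, 0, 0.04, -0.12, 1, 0, 0, 0, 0, 0.04, -0.12, 1, 0, 0, 0, 0, 0.04, -0.12, 1, 0, 0, 0, 0, 0.04, -0.12, 1, 0, 0, 0, 0, 0.04, -0.12, 1, 0, 0, 0, 0, 0.04, -0.12, 1, 0, 0, 0, 0, 0.04, -0.12, 1]}}

```text
time: 11.3
tool_pos: [0.5204, 0.0886, 0.0799]
ee_rot: [-3.141, 0.0, -2.976]
wrist_force: [-0.5, 0.1, 0.3]
width: 0.0413
finger_force: 0.0
```

{"name": "move_arm", "arguments": {"deltas": [0, 0, 0, 0, 0, 0, 1, 0, 0, 0, 0, 0, 0, 1, 0, 0, 0, 0, 0, 0, 1]}}

```text
time: 11.6
tool_pos: [0.5205, 0.0886, 0.0799]
ee_rot: [-3.141, 0.0, -2.976]
wrist_force: [1.1, 0.8, 0.6]
width: 0.0373
finger_force: 30.0
```

```bash
python3 m3.py
```

```text
11.65 [0.52045094 0.0885674  0.07994167] [-3.14142240e+00  6.95235417e-05 -2.97644384e+00] w 0.03738570447430188 j6 -1.6746715717604115 F [-0.30252104 -0.44834929 -0.53374512] M [ 0.08683064 -0.13477699 -0.00746181]
cap top z 0.10373187430289676 n 1904 centre (519.66943359375, 89.1823959350586) r 19.576122283935547
line n 191 dir deg 10.20580790846401 [8.80374042 1.58496424]
fit deg 10.801066251844041
shoulder z [0.07205949 0.07393593]
```

{"name": "move_arm", "arguments": {"deltas": [0, 0, 0.14, 0, 0, 0.009, 1, 0, 0, 0.28, 0, 0, 0.018, 1, 0, 0, 0.42, 0, 0, 0.027, 1, 0, 0, 0.56, 0, 0, 0.036, 1, 0, 0, 0.7, 0, 0, 0.045, 1, 0, 0, 0.84, 0, 0, 0.053, 1, 0, 0, 0.98, 0, 0, 0.062, 1, 0, 0, 1.12, 0, 0, 0.071, 1]}}

```text
time: 12.45
tool_pos: [0.5201, 0.0877, 0.0793]
ee_rot: [-3.14, 0.001, 2.181]
wrist_force: [-0.9, -1.7, 1.3]
width: 0.0373
finger_force: 30.0
```

```bash
python3 m3.py
```

```text
12.5 [0.52010859 0.08770864 0.07928476] [-3.13980857e+00  1.10261577e-03  2.17737298e+00] w 0.037357296850312575 j6 -0.5455156535790695 F [-0.38699522 -1.22135744  1.08548994] M [-0.4099649  -0.03089133 -0.00719257]
cap top z 0.10321825282529375 n 3787 centre (519.7111206054688, 90.12088012695312) r 19.689950942993164
line n 157 dir deg -54.67597224339435 [ 5.3736837  -7.58278093]
fit deg -55.16749901641546
shoulder z [0.0717035  0.07404262]
```

{"name": "move_arm", "arguments": {"deltas": [0, 0, 0.14, 0, 0, 0.009, 1, 0, 0, 0.28, 0, 0, 0.018, 1, 0, 0, 0.42, 0, 0, 0.027, 1, 0, 0, 0.56, 0, 0, 0.036, 1, 0, 0, 0.7, 0, 0, 0.045, 1, 0, 0, 0.84, 0, 0, 0.053, 1, 0, 0, 0.98, 0, 0, 0.062, 1, 0, 0, 1.12, 0, 0, 0.071, 1]}}

```text
time: 13.3
tool_pos: [0.5194, 0.0878, 0.0787]
ee_rot: [-3.14, 0.003, 1.064]
wrist_force: [-3.7, -2.2, 2.6]
width: 0.0379
finger_force: 30.0
```

{"name": "move_arm", "arguments": {"deltas": [0, 0, 0.14, 0, 0, 0.009, 1, 0, 0, 0.28, 0, 0, 0.018, 1, 0, 0, 0.42, 0, 0, 0.027, 1, 0, 0, 0.56, 0, 0, 0.036, 1, 0, 0, 0.7, 0, 0, 0.045, 1, 0, 0, 0.8, 0, 0, 0.053, 1, 0, 0, 0.8, 0, 0, 0.053, 1]}}

```text
time: 14.0
tool_pos: [0.5195, 0.0882, 0.0781]
ee_rot: [3.141, 0.002, 0.269]
wrist_force: [-3.9, -1.4, 3.5]
width: 0.0374
finger_force: 30.0
```

```bash
python3 m3.py
```

```text
14.05 [0.51960595 0.08824304 0.07812525] [3.14120948e+00 2.00050046e-03 2.70374203e-01] w 0.037362495271178624 j6 1.3616864731072327 F [-4.47167675 -1.68395488  3.47025503] M [-0.37343021  0.89740332  0.0182774 ]
cap top z 0.10210081283347047 n 3819 centre (522.0297241210938, 89.52850341796875) r 19.232662200927734
line n 150 dir deg -164.9965457886687 [-9.05251966 -2.42620028]
fit deg -164.62485251535975
shoulder z [0.07202974 0.07392746]
```

{"name": "move_arm", "arguments": {"deltas": [0, 0, 0.06, 0, 0, 0.004, 1, 0, 0, 0.12, 0, 0, 0.008, 1, 0, 0, 0.18, 0, 0, 0.012, 1, 0, 0, 0.24, 0, 0, 0.016, 1]}}

```text
time: 14.45
tool_pos: [0.5195, 0.0884, 0.0779]
ee_rot: [3.141, 0.002, 0.028]
wrist_force: [-4.7, -0.7, 4.5]
width: 0.038
finger_force: 30.0
```

```bash
python3 m3.py
```

```text
14.5 [0.51958382 0.08844661 0.07794767] [3.14112435e+00 1.95053557e-03 2.62306294e-02] w 0.037733040439494464 j6 1.6059033671608918 F [-5.09642407 -1.79537598  4.67497085] M [-0.35331201  0.93299099  0.04589755]
cap top z 0.10191563839353962 n 3836 centre (521.8324584960938, 89.32568359375) r 19.07013511657715
line n 153 dir deg -178.51258010019336 [-9.02518112 -0.23434973]
fit deg -178.93104335850282
shoulder z [0.07203061 0.07390783]
```

{"name": "move_arm", "arguments": {"deltas": [0, 0, 0.03, 0, 0, 0.002, 1, 0, 0, 0.06, 0, 0, 0.004, 1, 0, 0, 0.06, 0, 0, 0.004, 1]}}

```text
time: 14.8
tool_pos: [0.5197, 0.0885, 0.0779]
ee_rot: [3.141, 0.002, -0.03]
wrist_force: [-5.5, -1.6, 4.9]
width: 0.0378
finger_force: 30.0
```

```bash
python3 -c "
from h import *
o=robot.get_obs(); print(o['ee_rot'],o['wrist_force'],o['wrist_torque'],o['joint_torque'][5])"
```

```text
[ 3.14105798e+00  1.52248393e-03 -2.99645672e-02] [-5.52064468 -1.55677251  4.94908748] [-0.37268802  1.04910195  0.02417486] 0.11676328489556909
```

{"name": "move_arm", "arguments": {"deltas": [0, 0, 0.03, 0, 0, 0.002, 1, 0, 0, 0.06, 0, 0, 0.004, 1, 0, 0, 0.06, 0, 0, 0.004, 1]}}

```text
time: 15.1
tool_pos: [0.5197, 0.0885, 0.0779]
ee_rot: [3.141, 0.002, -0.09]
wrist_force: [-6.1, -1.9, 5.2]
width: 0.0373
finger_force: 30.0
```

```bash
python3 -c "
from h import *
o=robot.get_obs(); print(o['ee_rot'],o['wrist_force'],o['wrist_torque'],o['joint_torque'][5])"
```

```text
[ 3.14106840e+00  1.52340534e-03 -9.02502277e-02] [-6.10335667 -1.90556335  5.17387091] [-0.25677549  1.13660942  0.02894165] 0.12280934024602175
```

{"name": "move_arm", "arguments": {"deltas": [0, 0, 0.03, 0, 0, 0.002, 1, 0, 0, 0.06, 0, 0, 0.003, 1, 0, 0, 0.06, 0, 0, 0.003, 1]}}

```text
time: 15.4
tool_pos: [0.5192, 0.0884, 0.0778]
ee_rot: [3.14, 0.003, -0.149]
wrist_force: [-6.6, -2.7, 6.2]
width: 0.0376
finger_force: 30.0
```

```bash
python3 -c "
from h import *
o=robot.get_obs(); print(o['ee_rot'],o['wrist_force'],o['wrist_torque'],o['joint_torque'][5])"
```

```text
[ 3.14032364e+00  2.65797361e-03 -1.48721493e-01] [-6.59804615 -2.72866771  6.18906788] [-0.34660941  1.36127734  0.46003257] 0.5871676839888096
```

{"name": "move_arm", "arguments": {"deltas": [0, 0, 0.03, 0, 0, 0.002, 1, 0, 0, 0.06, 0, 0, 0.002, 1, 0, 0, 0.06, 0, 0, 0.002, 1]}}

```text
time: 15.7
tool_pos: [0.5195, 0.0884, 0.0778]
ee_rot: [3.14, 0.002, -0.208]
wrist_force: [-6.4, -1.9, 5.1]
width: 0.0377
finger_force: 30.0
```

```bash
python3 m3.py; python3 -c "
from h import *
o=robot.get_obs(); print(o['ee_rot'],o['wrist_force'],o['wrist_torque'],o['joint_torque'][5])"
```

```text
15.75 [0.51951537 0.08833915 0.07780817] [ 3.14010281e+00  1.78491271e-03 -2.08151175e-01] w 0.037555195441991256 j6 1.8405432857739907 F [-5.17693654 -1.91065367  5.54017179] M [-0.367639    1.14398535  0.59807718]
cap top z 0.1018196986109337 n 3821 centre (521.79833984375, 88.99652862548828) r 19.512754440307617
line n 154 dir deg 172.9761136527372 [-9.0325114   1.11287552]
fit deg 173.00734050399055
shoulder z [0.07199882 0.07394137]
[ 3.14010281e+00  1.78491271e-03 -2.08151175e-01] [-5.17693654 -1.91065367  5.54017179] [-0.367639    1.14398535  0.59807718] 0.587509386241436
```

The torque rose to a plateau of about 0.6 N m with the line at 173°, so the cap is on its hard stop. Now backing off a quarter turn, allowing for the bottle's play.

{"name": "move_arm", "arguments": {"deltas": [0, 0, -0.14, 0, 0, -0.005, 1, 0, 0, -0.28, 0, 0, -0.014, 1, 0, 0, -0.42, 0, 0, -0.023, 1, 0, 0, -0.56, 0, 0, -0.032, 1, 0, 0, -0.7, 0, 0, -0.04, 1, 0, 0, -0.84, 0, 0, -0.05, 1, 0, 0, -0.98, 0, 0, -0.06, 1, 0, 0, -1.12, 0, 0, -0.07, 1]}}

```text
time: 16.55
tool_pos: [0.5205, 0.088, 0.0786]
ee_rot: [3.141, 0.001, 0.916]
wrist_force: [-3.3, -2.7, 4.1]
width: 0.0377
finger_force: 30.0
```

{"name": "move_arm", "arguments": {"deltas": [0, 0, -0.14, 0, 0, -0.01, 1, 0, 0, -0.28, 0, 0, -0.02, 1, 0, 0, -0.42, 0, 0, -0.028, 1, 0, 0, -0.49, 0, 0, -0.03, 1, 0, 0, -0.49, 0, 0, -0.03, 1, 0, 0, -0.49, 0, 0, -0.03, 1]}}

```text
time: 17.15
tool_pos: [0.5206, 0.0883, 0.0788]
ee_rot: [3.141, 0.001, 1.397]
wrist_force: [-2.7, -3.1, 3.2]
width: 0.0374
finger_force: 30.0
```

```bash
cat > m4.py <<'E'
from h import *
s,P,T,f=snap('wrist'); save(s,'w4')
r=np.hypot(P[...,0]-.52,P[...,1]-.088); Z=P[...,2]
for n,a,b,R_ in [('body side',.036,.066,.04),('pocketwall/rim',.029,.035,.07)]:
    m=(Z>a)&(Z<b)&(r<R_); print(n,m.sum(),cv2.minAreaRect((P[m][:,:2]*1000).astype(np.float32)))
# vertical faces: normals by local plane fit histogram
dx=np.roll(P,-3,1)-np.roll(P,3,1); dy=np.roll(P,-3,0)-np.roll(P,3,0); N=np.cross(dx,dy); N/=np.linalg.norm(N,axis=-1,keepdims=True)
m=(Z>.037)&(Z<.064)&(r<.04)&(abs(N[...,2])<.25); a=np.degrees(np.arctan2(N[...,1],N[...,0]))[m]; a=(a+45)%90-45
print('face yaw mod90',np.median(a),a.std(),m.sum())
m=(Z>.037)&(Z<.064)&(r<.04)
for nm,g in [('+y face',P[m&(P[...,1]>.105)]),('+x face',P[m&(P[...,0]>.537)]),('-y',P[m&(P[...,1]<.071)])]:
    if len(g)>100: v=cv2.fitLine((g[:,:2]*1000).astype(np.float32),cv2.DIST_HUBER,0,.01,.01).ravel(); print(nm,len(g),np.degrees(np.arctan2(v[1],v[0])))
E
python3 m3.py; python3 m4.py
```

```text
17.2 [0.52057034 0.08827823 0.07883063] [3.14111240e+00 6.61807007e-04 1.39672494e+00] w 0.0375666338711367 j6 0.2352621082905627 F [-2.5482841  -3.13609422  4.38046336] M [-0.62856454  0.67156466  0.02442219]
cap top z 0.10284661276920265 n 3767 centre (521.5569458007812, 90.2550048828125) r 18.951208114624023
line n 163 dir deg -96.86050964102542 [-1.0763282  -8.94599117]
fit deg -96.32187038246923
shoulder z [0.07208375 0.07400822]
body side 1117 ((522.5430908203125, 104.19573974609375), (23.73419952392578, 51.1461181640625), 82.19513702392578)
pocketwall/rim 6919 ((519.9911499023438, 88.65847778320312), (92.64337921142578, 92.36196899414062), 86.66659545898438)
face yaw mod90 -3.3639146716281942 12.347274182163666 839
+y face 837 -3.6572886
+x face 183 -9.412433
```

View pics/w4.png

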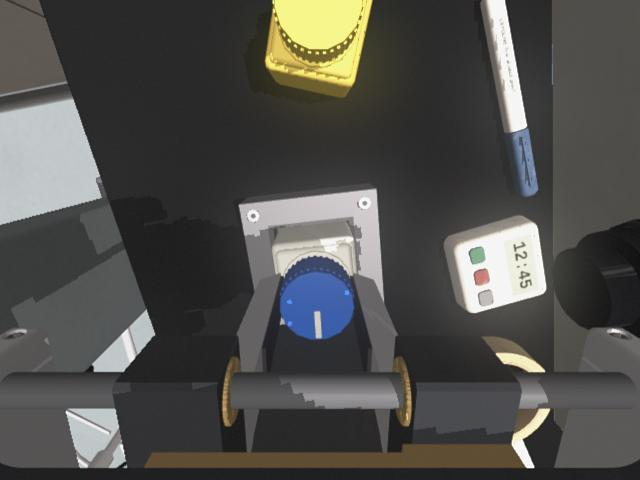

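The picture shows the bottle seated square in the pocket, the cap still gripped at (316,300) and the line at about -96°. That makes the back-off about 88°, so I'm adding a last 2° trim.

{"name": "move_arm", "arguments": {"deltas": [0, 0, -0.03, 0, 0, 0, 1, 0, 0, -0.03, 0, 0, 0, 1, 0, 0, -0.03, 0, 0, 0, 1, 0, 0, -0.03, 0, 0, 0, 1, 0, 0, -0.03, 0, 0, 0, 1]}}

```text
time: 17.75
tool_pos: [0.5206, 0.0885, 0.0789]
ee_rot: [3.141, 0.0, 1.427]
wrist_force: [-4.0, -4.3, 4.8]
width: 0.0374
finger_force: 30.0
```

```bash
python3 m3.py; python3 m4.py | tail -3
```

```text
17.8 [0.52063931 0.08848545 0.07885803] [3.14102832e+00 2.42425028e-04 1.42677209e+00] w 0.037404265900258186 j6 0.20527444515640203 F [-1.83090551 -4.05650843  5.65233612] M [-0.82025888  0.50888954 -0.00368578]
cap top z 0.1028709128486115 n 3784 centre (520.8825073242188, 90.49723052978516) r 19.46162986755371
line n 165 dir deg -90.745953784287 [-0.11685522 -8.97499672]
fit deg -94.1812413018655
shoulder z [0.07214611 0.07400687]
face yaw mod90 -3.3997262114445874 11.475731129028297 800
+y face 813 -3.4182835
+x face 168 -8.542831
```

```bash
python3 -c "
from bench import robot
print(robot.close_job())"
```

```text
the job is handed in; nothing more can be done
None
```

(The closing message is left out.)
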